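# Set the gap of a hinged stencil frame

## Robot

A 7-joint arm with a two-finger parallel gripper is mounted at the origin on a cart in front of the work surface, level with it; the furniture and walls round the work are solid. World frame = base frame: x ahead of the robot, y to its left, z up, the work surface at z = 0. Lengths are in mm, angles in rad, forces in N, time in s.
With the tool pointing down it reaches from about 400 to 900 mm from the base axis. Payload 5.6 kg.
Tool frame: the origin (TCP) lies midway between the tips of the shut fingers; the grasp point (between the pads) lies 19 mm behind it; z points along the fingers, y is the line along which they close (so a half turn about z gives the same grasp; the last joint's range is limited). The gripper opens to 92 mm and grips with 3 to 60 N. Pads are 20 mm wide; open, the fingers measure 128 mm over their backs; the gripper's body (75 mm by 189 mm) begins 69 mm behind the grasp point.
Start: joints at [1.152, 0.468, -0.012, 1.603, 0.006, 1.071, -0.056], TCP at [238.521, -604.663, 214.592] pointing down, gripper open.
Joint ranges: [-2.53, 2.53], [-0.31, 2.02], [-1.57, 1.55], [0.28, 2.44], [-1.29, 4.43], [0.15, 1.84], [-2.92, 2.92]. Speed limits (rad/s): [2.57, 2.57, 3.14, 3.14, 3.14, 3.14, 3.14].

## Interface

Orientations are given as a rotation vector (axis times angle).
In Python, from cell import robot, grip, kin, viewer gives the robot as it stands. Calls block until the motion is done:
- robot.movep(position, orientation): joint-space move of the TCP to a pose.
- robot.servo_line(position, feed=150, rotation=None): straight line of the TCP; rotation=None keeps the orientation; feed is the mean speed in mm/s.
- robot.goto_joints(angles): joint-space move.
- grip(opening, newtons=None): opening from 0.0 (shut) to 1.0 (fully open); newtons is the grip in N (None keeps the last); returns when the fingers have stopped.
- robot.hold(seconds).
- kin.ik(position, orientation): joint angles nearest the present ones, or None.
- robot.observe(): the state.
- viewer.read_camera(name): name is "scene" or "top" or "wrist"; returns the picture (400x640x3 uint8, red, green, blue); there is no depth.
- viewer.camera_info(name): a dict with "camera_matrix" (3x3 intrinsics, pixels), "R" (3x3) and "t" (3): a world point X has camera coordinates R X + t. Camera axes: x right, y down, z forward; pixel columns grow to the right and rows downward; lengths in mm; the calibration is good to about 2 mm. A picture is of the moment at which its call begins: read the wrist's pose just before it. camera_info takes no time and is no camera call; for the wrist camera it gives the pose at the moment of the call.
A pose or a line that the arm cannot do raises robot.IKError and nothing moves.
- robot.job_done(): hands the job in; it is judged then, once.
Trained networks look in the newest picture that a camera, given by its name, has taken for a name from the list of things; names that differ only in an ending like _2 or _b are one class to them, and where a whole thing is asked for, a point or a joint stands for the part that bears it (a point fixed in the world has none). Each returns a list of dicts, best first, with "confidence" (0 to 1); they miss things now and then, are a little off and sometimes report something else, mostly with a low value. They report only what shows in the picture. A call takes as long as a camera call. They do not tell look-alikes from the thing itself.
- viewer.silhouettes(name, camera): "mask" (400x640 bool, what is visible of it).
- viewer.pinpoint(name, camera): "at" ([x, y, z] in mm, in the coordinates of the camera as it stood for that picture, good to about 4 mm: a listed point, or the origin of a listed thing).
The state is a dict: "t": time; "joints": joint angles; "joint_velocities": joint speeds; "joint_torque": joint torques, N m; "tcp_pos": TCP position; "tcp_rot": TCP orientation; "contact_force": force on the tool from outside, world axes, zero at the start; "wrist_torque": the same for the moment, N m; "grip_width": opening from 0.0 (shut) to 1.0 (fully open); "grip_force": force on a finger pad.
Only numpy, scipy, OpenCV 4.12 (cv2) and the standard library are available. Lean on these libraries where they do the work, as an engineer would, in place of code of your own. Each camera call takes 0.05 s, during which the arm holds its last target. There are 200 camera calls.

## Task

Set the gap of the hinged stencil frame: first turn the black dial at its rear until the white pointer stands at the long red index line, and let go of it. Then take the wooden wedge by its grip, lay it flat on the dark board and push it squarely, nose first, under the middle of the front rail until the rail just lifts off its two brass rest screws, by about 3 mm (the rail's front face then meets the wedge's red line), and finish while still gripping the wedge there, the wedge alone carrying the rail, so that the rest screws can be wound up to it. Do not swing the frame up, and leave the jar, the tape and the steel cup where they are.

Things in the scene. Friction and masses are not known exactly. Their poses are not given: they have to be found in the camera images.
- jig: stencil jig, fixed: dark grey board 330 x 230 x 14 mm. Origin under the board at table height; +x from its open front edge (x = -170 mm) to the rear edge (160), z up. A wooden panel 8 mm thick lies under the stencil, x = -39 to 56. A grey block across the rear, x = 117 to 159, top at z = 50, carries the dial at x = 138, y = 0
- rail_mark (a point): fixed point on the board's top surface, straight below the lower front edge of the front rail, at the middle of the rail (jig x = -115, y = 0, z = 14 mm); axes as the jig's. The wedge goes in here, along +x
- stencil_frame: hinged frame of four aluminium rails, 200 mm long, 190 wide, 20 high, with a perforated steel sheet, 0.7 kg. Origin on its hinge axis at the rear (jig x = 95.5 mm), +x to the rear. Front rail: jig x = -115 to -93, top about 42 mm above the table. Swings up freely and falls back by its weight (about 3.5 N at the front rail)
- front_rail (a point): point on the moving frame: lower front edge of the front rail, at its middle. It stands 8 mm above the board (22 mm above the table) when the rail rests on its screws, with or without the rear raised; its rise above that is the lift
- front_rests: the two brass rest screws that carry the front rail 8 mm above the board: 17 mm wide, at jig x = -104, y = -79 and +79 mm (origin and axes as the jig's)
- dial (a joint): angle of the black dial, rad, clockwise from above, 0 to 2.6; at 0 the white pointer looks along jig -y, at 1.571 along jig -x (to the frame) at the long red index line. White lines are 0.262 rad apart. Stays where it is left (friction 0.06 N m). Its screw raises the hinge side of the frame 2 mm per rad
- dial_grip (a point): middle of the dial's grip bar, on the dial's vertical axis, about 70 mm above the table; its x axis is the direction of the white pointer, z up. The bar is 38 mm long along the pointer, 13 mm wide and 25 mm high (58 to 83 mm above the table), on a round skirt of 39 mm diameter
- wedge: loose beech wedge 105 x 22 mm, 60 g. Origin at the centre of its underside, nose to +x (x = 52.5 mm), z up. Top slopes from 3 mm height at the nose to 15 mm at x = -7.5; behind that an upright grip, x = -52.5 to -7.5, 42 mm high. Red line at x = 12.5, height 11. Flat on the board it first touches the rail when the nose is 25 mm past the rail's front face, and lifts it 3 mm at 40
- wedge_grip (a point): middle of the wedge's grip, 30 mm behind its origin and 24 mm above its underside; axes as the wedge's
- green_jar: small jar with green pigment and white lid, 52 mm wide, 78 mm high, origin at the centre of its underside; to be left alone
- tape: roll of masking tape lying flat, 104 mm wide, 24 mm high, origin at the centre of its underside; to be left alone
- steel_cup: empty steel cup, 70 mm wide, 72 mm high, origin at the centre of its underside; to be left alone
Mind the look-alikes: they are no part of the job. Several things have the shape of the wedge; the one meant has the colours described above.

How it is judged:
By the outcome, as a careful person would: the job done as asked, in the order asked, and still so for the second after the job is handed in, while the arm keeps its last pose, push and grip.
It also fails if it takes over 58 s, if anything falls off the work surface, if the arm or the gripper's body presses on something with over 40 N, if the wrist force passes 120 N, or if a joint passes its speed limit or range.

## Working session

There is one attempt and no reset: what is moved stays moved. The work goes in short steps, each a Python script; the robot and the scene stay as the last script left them, time stands still between calls to the robot, and variables do not carry over. Pictures are saved under pics/ and viewed, at most 10 in all, crops included, and the job is handed in when it is done.

```bash
mkdir -p pics; ls; python3 - <<'E'
from cell import robot, grip, kin, viewer
import cv2,numpy as np
o=robot.observe();print(o['t'],o['tcp_pos'],o['tcp_rot'],o['grip_width'])
for c in ("scene","top"):
    im=viewer.read_camera(c);cv2.imwrite(f"pics/{c}0.png",im[...,::-1])
    ci=viewer.camera_info(c);R,t=np.array(ci['R']),np.array(ci['t'])
    print(c,np.round(-R.T@t),np.array(ci['camera_matrix'])[0])
    for n in ("jig","rail_mark","dial_grip","wedge","wedge_grip","front_rail","green_jar","tape","steel_cup"):
        for d in viewer.pinpoint(n,c):
            p=np.array(d['at']);px=np.array(ci['camera_matrix'])@p
            print(n,round(d['confidence'],2),np.round(R.T@(p-t)),np.round(px[:2]/px[2]))
print(robot.observe()['t'])
E
```

```text
pics
0.0 [ 238.25924163 -604.15554446  213.67518759] [-3.08471507e+00 -5.86364886e-01  7.43528731e-04] 1.0003211474380824
scene [  28. 1081.  727.] [424.08803663   0.         319.64144206]
jig 0.82 [528. -71.   2.] [341. 212.]
rail_mark 0.92 [507.  42.  14.] [332. 226.]
dial_grip 0.39 [ 549. -209.   74.] [352. 176.]
wedge 0.76 [437. 351.   3.] [304. 293.]
wedge 0.58 [552. 304.   1.] [276. 271.]
wedge_grip 0.93 [467. 338.  27.] [297. 279.]
wedge_grip 0.65 [559. 333.  22.] [268. 269.]
front_rail 0.72 [ 580. -406.    0.] [363. 173.]
front_rail 0.67 [508.  42.  24.] [332. 223.]
green_jar 0.84 [699. 194.  -3.] [255. 238.]
green_jar 0.31 [ 540. -163.   34.] [349. 192.]
tape 0.77 [ 579. -406.    2.] [364. 173.]
steel_cup 0.93 [400. 217.   2.] [340. 269.]
top [ 287.  -17. 1361.] [449.78674759   0.         322.30622901]
jig 0.61 [528. -73.  -1.] [347. 215.]
rail_mark 0.83 [507.  44.  18.] [308. 217.]
dial_grip 0.71 [ 549. -211.   70.] [396. 208.]
wedge 0.8 [435. 348.  -2.] [207. 233.]
wedge 0.53 [546. 301.   0.] [227. 198.]
wedge_grip 0.79 [458. 337.  24.] [209. 224.]
wedge_grip 0.65 [ 542. -163.   34.] [378. 211.]
front_rail 0.86 [506.  39.  21.] [310. 218.]
front_rail 0.68 [ 540. -165.   33.] [379. 212.]
front_rail 0.54 [547. 304.  -0.] [226. 198.]
green_jar 0.87 [698. 194.  -1.] [267. 155.]
tape 0.73 [ 580. -407.    3.] [457. 208.]
steel_cup 0.58 [394. 216.   1.] [248. 250.]
steel_cup 0.55 [530. -70.   1.] [346. 214.]
1.0
```

```bash
python3 - <<'E'
import cv2
a=cv2.imread("pics/scene0.png")[150:330,220:400];b=cv2.imread("pics/top0.png")[130:290,170:430]
cv2.imwrite("pics/c1.png",cv2.resize(a,None,fx=3.3,fy=3.3,interpolation=cv2.INTER_CUBIC))
cv2.imwrite("pics/c2.png",cv2.resize(b,None,fx=3,fy=3,interpolation=cv2.INTER_CUBIC))
E
```

```text
(no output)
```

View pics/c1.png

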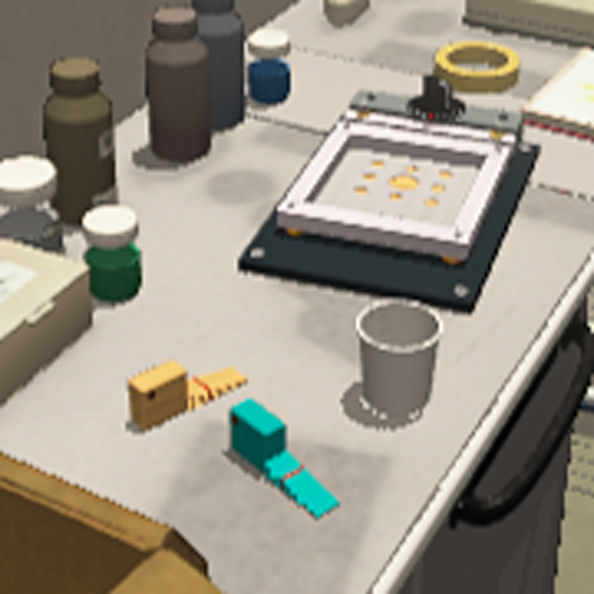

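View pics/c2.png

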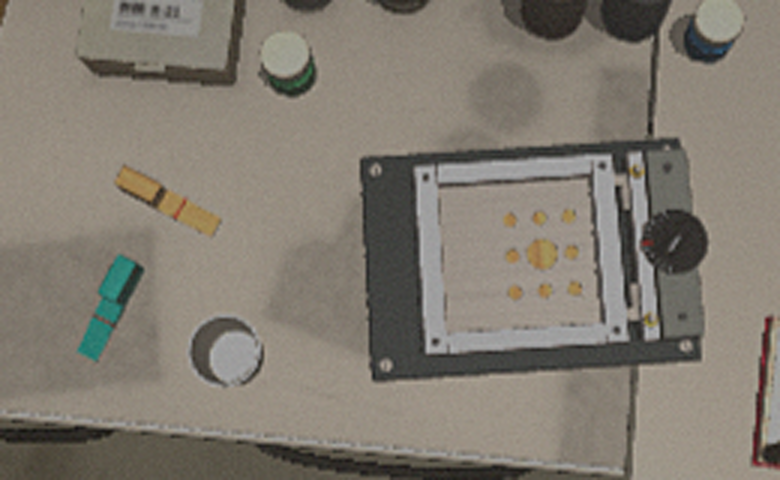

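Two wedge shapes: the wooden one at scene (268,268) / top (227,198), and a teal one at scene (294,285) / top (207,233). Wooden with a red line and an upright grip fits the description. The jig's +x points roughly along world -y, with the dial at the far end at top (396,208). Next is a wrist look at the dial.

```bash
cat > h.py <<'E'
from cell import robot, grip, kin, viewer
import cv2,numpy as np
from scipy.spatial.transform import Rotation as Ro
def down(yaw): return (Ro.from_euler('z',yaw)*Ro.from_euler('x',np.pi)).as_rotvec()
def look(names,tag=None,cam="wrist"):
    ci=viewer.camera_info(cam);im=viewer.read_camera(cam)
    K,R,t=(np.array(ci[k]) for k in('camera_matrix','R','t'))
    if tag: cv2.imwrite(f"pics/{tag}.png",im[...,::-1])
    for n in names:
        for d in viewer.pinpoint(n,cam):
            p=np.array(d['at']);px=K@p
            print(n,round(d['confidence'],2),np.round(R.T@(p-t),1),np.round(px[:2]/px[2]))
    return im,K,R,t
def ray(u,v,z,K,R,t):
    d=R.T@np.linalg.solve(K,[u,v,1]);c=-R.T@t
    return c+d*(z-c[2])/d[2]
E
python3 - <<'E'
from h import *
robot.movep([549,-235,260],down(0.375))
im,K,R,t=look(["dial_grip","front_rail","rail_mark","jig"],"w1");np.savez("w1",K=K,R=R,t=t)
robot.servo_line([549,-170,260],feed=200)
im,K,R,t=look(["dial_grip","front_rail","rail_mark","jig"],"w2");np.savez("w2",K=K,R=R,t=t)
o=robot.observe();print(o['t'],o['tcp_pos'],o['joints'])
E
```

```text
dial_grip 0.93 [ 549.3 -206.9   69.2] [298. 163.]
front_rail 0.87 [510.1  39.8  24.7] [100. 114.]
rail_mark 0.76 [513.5  44.4  14.8] [102. 109.]
jig 0.69 [529.7 -73.7   3.4] [201. 131.]
dial_grip 0.68 [ 548.4 -209.6   69. ] [354. 186.]
front_rail 0.97 [508.4  38.6  23.7] [155. 135.]
rail_mark 0.96 [513.   44.5  13. ] [156. 129.]
jig 0.8 [529.3 -69.    3.2] [246. 149.]
jig 0.23 [401.4 221.2   2.4] [ 11. 159.]
3.7417 [ 548.81115892 -171.25031488  259.8678244 ] [ 0.41917043  0.31177625 -0.21696496  1.7310746   0.07427452  1.1068576
 -1.01866643]
```

View pics/w1.png

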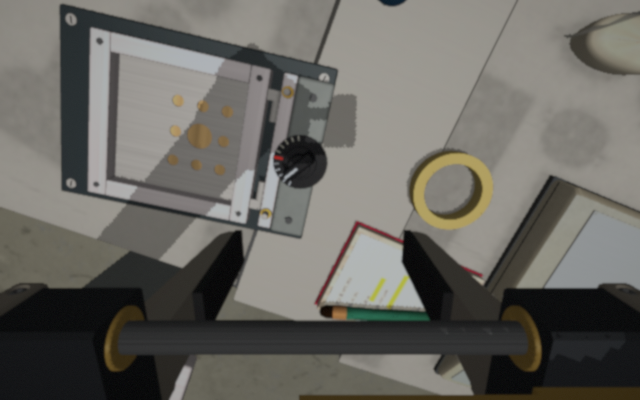

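View pics/w2.png

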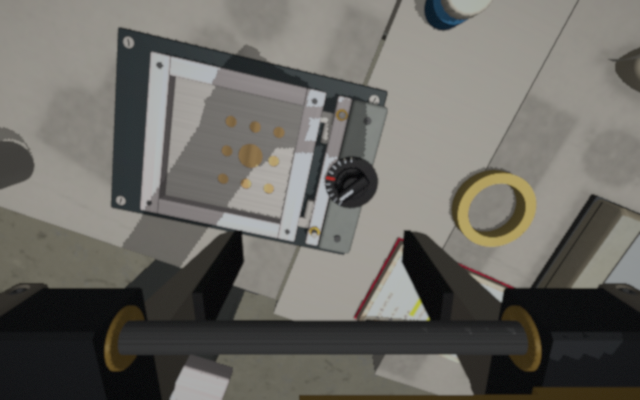

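w1/w2 show the jig with the dial at (298,163) in w1 and (354,186) in w2. Its white pointer looks down-left, between jig -y and the red index. The board corners are clear, so I'll fit the jig pose and rectify the dial.

```bash
python3 - <<'E'
from h import *
P={"w1":[(62,5),(337,70),(301,237),(62,190)],"w2":[(120,28),(387,92),(347,253),(111,207)]}
J=np.array([(-170,115),(160,115),(160,-115),(-170,-115)],float)
W=[];
for k,v in P.items():
    d=np.load(k+".npz");
    for u in v: W.append(ray(*u,14,d['K'],d['R'],d['t']))
W=np.array(W)[:,:2];JJ=np.vstack([J,J])
c=W.mean(0);j=JJ.mean(0);a=W-c;b=JJ-j
yaw=np.arctan2((b[:,0]*a[:,1]-b[:,1]*a[:,0]).sum(),(a*b).sum())
Rz=np.array([[np.cos(yaw),-np.sin(yaw)],[np.sin(yaw),np.cos(yaw)]]);o=c-Rz@j
print("jig",o,yaw,np.degrees(yaw));print(np.round(W-(JJ@Rz.T+o),1))
print("mark",o+Rz@[-115,0],"dial",o+Rz@[138,0])
out=[]
for k in P:
    d=np.load(k+".npz");print("cam",-d['R'].T@d['t']);im=cv2.imread(f"pics/{k}.png")
    g=np.array([(x,y) for x in (110,170) for y in (30,-30)],float);w=np.c_[g@Rz.T+o,np.full(4,83)]
    q=(d['R']@w.T).T+d['t'];q=(d['K']@q.T).T;q=q[:,:2]/q[:,2:]
    dst=np.array([((x-110)*6.5,(30-y)*6.5) for x,y in g])
    H=cv2.getPerspectiveTransform(q.astype(np.float32),dst.astype(np.float32))
    out.append(cv2.warpPerspective(im,H,(390,390),flags=cv2.INTER_CUBIC))
cv2.imwrite("pics/rect.png",np.hstack(out))
E
```

```text
jig [527.27958522 -73.2852517 ] -1.4137495695424782 -81.00188362322088
[[-1.7 -3.2]
 [-3.4  2. ]
 [ 2.4  3. ]
 [ 1.9 -0.3]
 [-1.3 -2.9]
 [-3.4  1.9]
 [ 4.  -0.4]
 [ 1.6  0.1]]
mark [509.29335588  40.29949883] dial [ 548.86306043 -209.58695234]
cam [ 621.51884932 -207.87429148  431.18301579]
cam [ 622.00969151 -140.96319236  431.60620511]
```

View pics/rect.png

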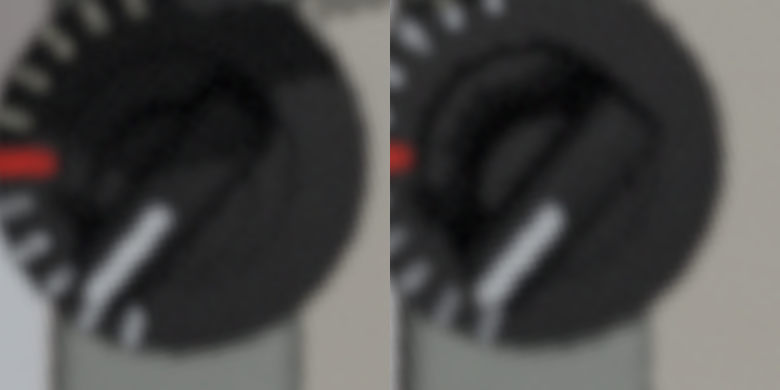

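```bash
python3 - <<'E'
from h import *
D=[548.9,-209.6];y0=-0.528;y1=-1.414
for y in (y0,y1,y1-.1): print(kin.ik([*D,62],down(y)))
robot.movep([*D,140],down(y0)); grip(0.55)
robot.servo_line([*D,62.5],feed=80)
print(robot.observe()['contact_force'])
grip(0.0,20); o=robot.observe();print(o['t'],o['grip_width'],o['grip_force'],o['contact_force'],o['tcp_pos'])
for y in np.linspace(y0,y1,7)[1:]:
    robot.servo_line([*D,62.5],feed=60,rotation=down(y))
    o=robot.observe();print(round(o['t'],2),o['contact_force'].round(1),np.round(o['wrist_torque'],2),round(o['grip_width'],3))
    if abs(o['contact_force']).max()>30: print('STOP');break
R=Ro.from_rotvec(o['tcp_rot']).as_matrix();print('yaw',np.arctan2(R[1,0],R[0,0]),o['tcp_pos'])
E
```

```text
[ 0.34695144  0.55987778 -0.05079889  1.86247413  0.04089732  0.72023614
 -1.82564617]
[ 0.22630984  0.55768126  0.10581847  1.87105607 -0.08514895  0.71716842
 -2.60436611]
[ 0.20909525  0.55819353  0.12821782  1.87227363 -0.10319111  0.7174631
 -2.68890651]
[-0.84548589  0.30612917  0.5314466 ]
7.0417 0.14161200413448255 19.995194971561432 [ 1.1004966   4.59782066 -0.07958167] [ 549.68097022 -208.33458614   62.62665875]
7.34 [2.8 4.5 0.1] [ 1.19 -0.61 -0.07] 0.138
7.64 [2.8 4.6 0.4] [ 1.22 -0.63 -0.07] 0.136
7.94 [2.4 4.  1.1] [ 1.15 -0.56 -0.05] 0.14
8.24 [1.6 4.7 1.8] [ 1.25 -0.42 -0.03] 0.139
8.54 [2.2 4.4 1.2] [ 1.19 -0.43 -0.07] 0.142
8.84 [2.1 4.8 2.5] [ 1.27 -0.33 -0.02] 0.14
yaw -1.4061077992678725 [ 548.92650341 -208.87474898   62.61432127]
```

```bash
cat >> h.py <<'E'
JO=np.array([527.3,-73.0]);JY=-1.4137
def rect(im,K,R,t,xs,ys,z,s):
    Rz=Ro.from_euler('z',JY).as_matrix()[:2,:2]
    g=np.array([(x,y) for x in xs for y in ys],float);w=np.c_[g@Rz.T+JO,np.full(4,z)]
    q=(K@((R@w.T).T+t).T).T;q=q[:,:2]/q[:,2:]
    dst=np.array([((x-xs[0])*s,(ys[0]-y)*s) for x,y in g])
    H=cv2.getPerspectiveTransform(q.astype(np.float32),dst.astype(np.float32))
    return cv2.warpPerspective(im[...,::-1],H,(int((xs[1]-xs[0])*s),int((ys[0]-ys[1])*s)),flags=cv2.INTER_CUBIC)
E
python3 - <<'E'
from h import *
o=robot.observe();p=o['tcp_pos'];
grip(0.5)
robot.servo_line([p[0],p[1],200],feed=150)
a=look(["dial_grip","front_rail"])
r=rect(*a,(100,170),(35,-35),83,8)
R=Ro.from_rotvec(o['tcp_rot']).as_matrix()
cv2.imwrite("pics/rect2.png",r);print(robot.observe()['t'])
# white pointer: bright elongated blob on dial
m=(r.min(2)>140).astype(np.uint8);n,l,s,c=cv2.connectedComponentsWithStats(m)
for i in range(1,n):
    if s[i,4]>150:
        ys,xs=np.nonzero(l==i);v=cv2.fitLine(np.c_[xs,ys].astype(np.float32),cv2.DIST_L2,0,.01,.01).ravel()
        print(s[i],c[i].round(),v.round(2))
E
```

```text
dial_grip 0.56 [ 549.1 -205.7   72.8] [320. 192.]
front_rail 0.61 [510.2  38.8  25.4] [321. 363.]
10.7
[108 245  13  18 184] [114. 253.] [ 8.0000e-02 -1.0000e+00  1.1406e+02  2.5292e+02]
[214 277  59  19 911] [244. 286.] [1.0000e+00 1.0000e-02 2.4437e+02 2.8560e+02]
[ 105  451   67   67 3642] [137. 484.] [8.8000e-01 4.8000e-01 1.3659e+02 4.8351e+02]
```

View pics/rect2.png

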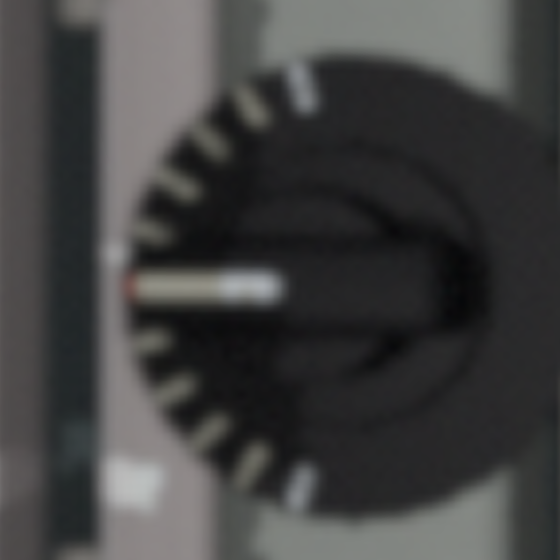

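The pointer now lies on the red index at (130–280, 287), within about 0.01 rad, and the dial is released. Next is a close look at the wooden wedge from two wrist positions.

```bash
python3 - <<'E'
from h import *
o=robot.observe();p=o['tcp_pos']
robot.servo_line([p[0],p[1],260],feed=250)
outs=[]
robot.movep([545,310,240],down(1.1)); grip(0.6)
for i,xy in enumerate([(545,310),(575,345)]):
    if i: robot.servo_line([*xy,200],feed=250)
    im,K,R,t=look(["wedge","wedge_grip"],f"g{i}");np.savez(f"g{i}",K=K,R=R,t=t)
    p=K@(R@np.array([549,303,15])+t);u,v=(p[:2]/p[2]).astype(int);print(u,v)
    u=np.clip(u,95,545);v=np.clip(v,95,305)
    outs.append(cv2.resize(im[v-95:v+95,u-95:u+95,::-1],(390,390),interpolation=cv2.INTER_CUBIC));print('crop',u-95,v-95)
    for d in viewer.silhouettes("wedge","wrist"):
        ys,xs=np.nonzero(d['mask']);print(d['confidence'],len(xs),xs.mean(),ys.mean(),im[ys,xs].mean(0))
cv2.imwrite("pics/wc.png",np.hstack(outs));o=robot.observe();print(o['t'],o['joints'])
E
```

```text
wedge 0.73 [548.7 303.7   1.4] [327. 168.]
wedge 0.65 [435.6 348.3   0.6] [235. 177.]
wedge_grip 0.87 [561.1 333.1  22. ] [326. 146.]
wedge_grip 0.56 [461.  337.5  27.6] [251. 180.]
327 170
crop 232 75
0.92 1461 327.06776180698154 166.5811088295688 [154.3908282  130.99657769  92.00273785]
0.75 1681 235.80011897679952 179.27186198691254 [ 37.05889352 113.7174301  108.37715645]
wedge 0.79 [547.8 299.6   2.8] [321. 215.]
wedge 0.64 [438.5 349.2  -1. ] [223. 218.]
wedge_grip 0.93 [555.9 334.5  20.3] [313. 191.]
wedge_grip 0.71 [457.8 337.6  26.3] [236. 227.]
320 215
crop 225 120
0.94 1624 318.7081280788177 210.38115763546799 [147.44642857 124.48830049  86.70997537]
0.59 1956 222.46267893660533 223.9340490797546 [ 30.23261759 105.16002045 100.10736196]
14.1083 [-0.3401724   0.54718868 -0.35950604  1.54262149  0.20878872  1.0881472
 -1.21970555]
```

View pics/wc.png

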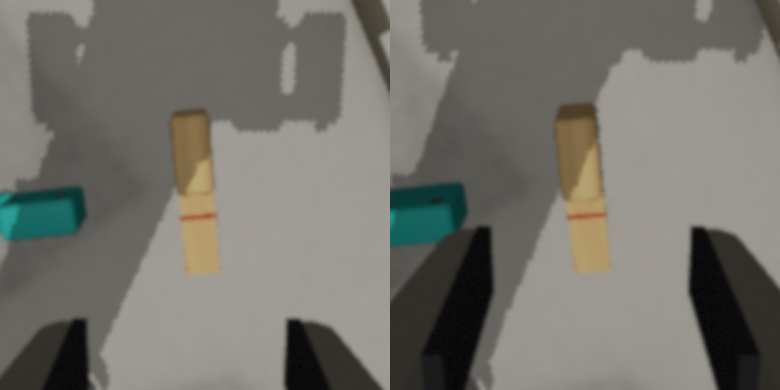

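Confirmed: the beech wedge with the red line, with its grip top at crop (190,155) and nose at (202,272). The teal one is to the left of it. I'll compute the wedge pose from these edges, then grasp it.

```bash
python3 - <<'E'
from h import *
s=390/190
F={"g0":((232,75),0),"g1":((225,120),390)}
P={"g0":{"nose":((186,274),(218,271),3,52.5),"red":((180,218),(216,214),11,12.5),"gf":((176,194),(213,191),42,-7.5),"gr":((172,124),(208,121),42,-52.5)},
"g1":{"nose":((575,272),(609,270),3,52.5),"red":((568,216),(606,214),11,12.5),"gf":((564,199),(603,196),42,-7.5),"gr":((557,122),(597,119),42,-52.5)}}
A=[]
for k in P:
    d=np.load(k+".npz");(cx,cy),off=F[k]
    for n,(a,b,z,x) in P[k].items():
        w=[ray(cx+(u-off)/s,cy+v/s,z,d['K'],d['R'],d['t'])[:2] for u,v in(a,b)]
        m=(w[0]+w[1])/2;A.append((k,x,m));print(k,n,m.round(1),'width',np.linalg.norm(w[0]-w[1]).round(1))
    c,=[-d['R'].T@d['t']];print('cam',c.round())
X=np.array([a[1] for a in A]);M=np.array([a[2] for a in A])
f=[np.polyfit(X,M[:,i],1) for i in(0,1)];print('yaw',np.arctan2(f[1][0],f[0][0]),'scale',np.hypot(f[0][0],f[1][0]),'origin',f[0][1],f[1][1])
# grip top height from two views: triangulate the grip-top centre
def mid(k,n):
    a,b=P[k][n][:2];(cx,cy),off=F[k];return np.array([cx+((a[0]+b[0])/2-off)/s,cy+(a[1]+b[1])/2/s])
Pm={k:np.load(k+".npz")['K']@np.c_[np.load(k+".npz")['R'],np.load(k+".npz")['t']] for k in P}
for n in("gf","gr","red","nose"):
    h=cv2.triangulatePoints(Pm["g0"],Pm["g1"],mid("g0",n),mid("g1",n)).ravel();print(n,(h[:3]/h[3]).round(1))
E
```

```text
g0 nose [528.2 254.2] width 20.9
g0 red [543.6 290.9] width 22.6
g0 gf [550.9 311. ] width 21.1
g0 gr [566.4 347.2] width 19.9
cam [580. 380. 411.]
g1 nose [528.2 253.9] width 20.8
g1 red [543.7 290.7] width 22.2
g1 gf [552.2 311.1] width 20.7
g1 gr [568.3 349.7] width 20.5
cam [610. 416. 370.]
yaw -1.9633440977249583 scale 0.9766703000291714 origin 548.1587943161898 302.20881786689773
gf [550.9 309.7  36.5]
gr [565.6 345.2  19.8]
red [543.8 291.1  12.2]
nose [528.4 254.6   4.4]
```

```bash
python3 - <<'E'
from h import *
robot.movep([505,20,140],down(1.728))
a=look(["front_rail","rail_mark"],"r0");np.savez("r0",K=a[1],R=a[2],t=a[3])
s=4
r=rect(*a,(-190,-80),(125,-125),42,s);r2=rect(*a,(-190,-80),(125,-125),14,s)
cv2.imwrite("pics/rr.png",cv2.resize(np.hstack([r,r2]),None,fx=.6,fy=.6,interpolation=cv2.INTER_AREA))
g=cv2.GaussianBlur(cv2.cvtColor(r,cv2.COLOR_BGR2GRAY).astype(np.float32),(0,0),2)
gx=np.diff(g,axis=1);sl=gx[:,(190-130)*s:(190-102)*s];e=sl.argmax(1)/s-130
yy=125-np.arange(len(e))/s
for Y in range(-90,91,20): print(Y,np.median(e[abs(yy-Y)<5]).round(2),end=' | ')
print(robot.observe()['t'])
E
```

```text
front_rail 0.9 [508.9  38.7  24.7] [330. 173.]
rail_mark 0.98 [511.8  42.8  11.5] [333. 166.]
rail_mark 0.7 [528.9 -70.4  -2.3] [331. 267.]
-90 -116.5 | -70 -116.25 | -50 -116.25 | -30 -116.25 | -10 -116.0 | 10 -116.0 | 30 -116.0 | 50 -116.0 | 70 -116.0 | 90 -116.0 | 15.5333
```

View pics/rr.png

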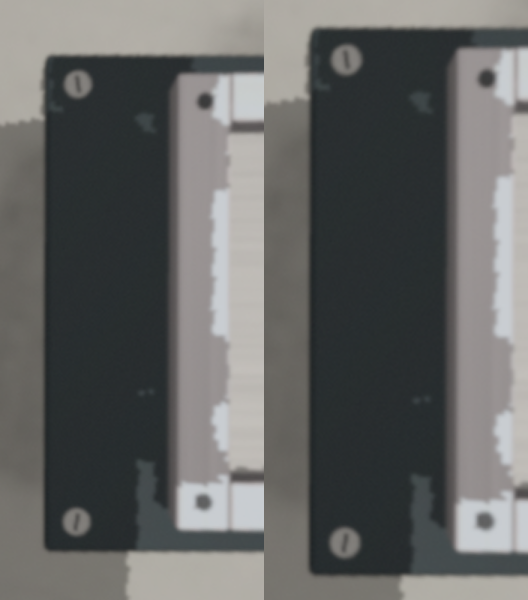

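The rectified view shows the rail and board straight along the jig y axis, shifted by about (-0.9,-0.7) mm from my fit. I'll correct the jig origin and grasp the wedge.

```bash
sed -i 's/^JO=.*/JO=np.array([526.5,-72.2]);JY=-1.4137/' h.py; cat >> h.py <<'E'
def J(x,y=0): return JO+Ro.from_euler('z',JY).as_matrix()[:2,:2]@[x,y]
def st(l=''):
    o=robot.observe();print(l,round(o['t'],2),np.round(o['tcp_pos'],1),'F',np.round(o['contact_force'],1),'T',np.round(o['wrist_torque'],2),'g',round(o['grip_width'],3),round(float(o['grip_force']),1));return o
E
python3 - <<'E'
from h import *
G=[559.7,329.9];yw=1.178
robot.servo_line([505,20,200],feed=250)
robot.movep([*G,90],down(yw)); grip(0.55)
robot.servo_line([*G,9],feed=90); st('low')
grip(0.0,40); st('grip')
robot.servo_line([*G,80],feed=120)
robot.hold(.2); st('up')
p=J(-115-12-52.5-30);print(p, kin.ik([*p,80],down(JY+np.pi)))
robot.movep([*p,80],down(JY+np.pi)); robot.hold(.2);st('pre')
im=look([],"s1","scene")[0];cv2.imwrite("pics/s1c.png",cv2.resize(im[180:310,250:420,::-1],None,fx=4,fy=4,interpolation=cv2.INTER_CUBIC))
look(["wedge","wedge_grip"],cam="scene");look(["wedge","wedge_grip"],cam="top")
E
```

```text
low 18.52 [560.1 330.3   9.6] F [0.4 0.2 0.4] T [-0.03 -0.09 -0.03] g 0.551 0.0
grip 19.06 [559.8 330.    9.2] F [-1.1 -0.6  3. ] T [-0.11 -0.   -0.  ] g 0.234 40.0
up 20.0 [559.2 329.5  79. ] F [ 0.   0.5 -0.2] T [-0.02 -0.03  0.07] g 0.236 40.0
[493.72352522 134.72016021] [ 0.11260387  0.50002619 -0.54655531  2.01165056  0.38278838  0.7303977
 -0.51209144]
pre 21.03 [494.2 136.4  80. ] F [-0.5  0.1  0.1] T [-0.04 -0.04  0.05] g 0.238 40.0
wedge 0.8 [439.2 350.2   1. ] [304. 293.]
wedge 0.42 [502.6 107.8  71.5] [325. 220.]
wedge_grip 0.95 [465.1 340.7  27.8] [297. 280.]
wedge_grip 0.6 [492.7 139.7  93.4] [323. 220.]
wedge 0.9 [433.7 349.4  -1.7] [206. 233.]
wedge_grip 0.72 [456.3 337.3  22.2] [209. 225.]
```

View pics/s1c.png

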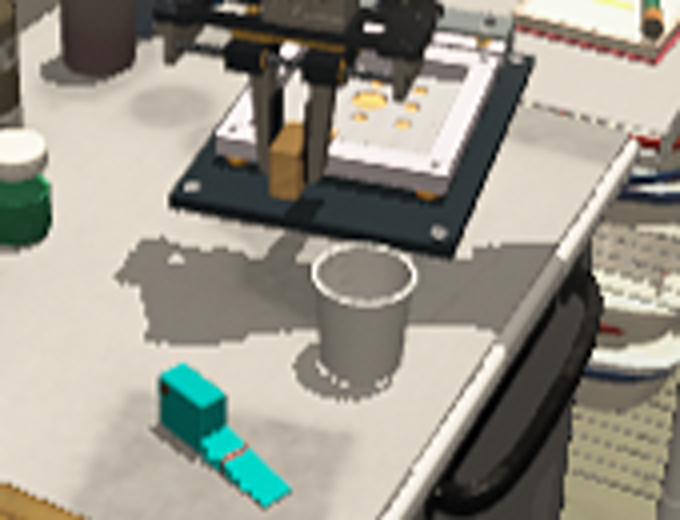

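The wooden wedge is held between the fingers at crop (287,160), level and nose toward the rail; cup and jar are undisturbed. Now I'll lower it until it touches and push in with force monitoring.

```bash
python3 - <<'E'
from h import *
def jx(o):
    d=np.array(o['tcp_pos'][:2])-JO;c,s=np.cos(JY),np.sin(JY)
    return d[0]*c+d[1]*s, -d[0]*s+d[1]*c
x=-115-12-82.5;z=27
robot.servo_line([*J(x),z],feed=80); robot.hold(.2);o=st('hover');print(jx(o))
f0=o['contact_force'][2]
for z in np.arange(26,20.9,-.5):
    robot.servo_line([*J(x),z],feed=20); o=st(f'z{z}')
    if o['contact_force'][2]-f0>3: break
robot.hold(.1);st('down')
zt=z
for dx in (8,16,24,29,32):
    robot.servo_line([*J(x+dx),zt],feed=30); o=st(f'nose {dx-12}');print(jx(o))
    F=np.array(o['contact_force'])
    if abs(F).max()>15: print('STOP');break
print('zt',zt)
E
```

```text
hover 22.4 [494.1 134.8  27.5] F [ 0.1 -0.  -0.6] T [-0.08 -0.07  0.  ] g 0.238 40.0
(np.float64(-209.51593194360618), np.float64(0.400503371940097))
z26.0 22.65 [493.8 134.7  26.1] F [ 1.2 -1.2 -0.5] T [-0.01 -0.16 -0.03] g 0.239 40.0
z25.5 22.9 [493.7 134.7  25.5] F [-1.   0.5 -0.2] T [-0.03 -0.06  0.01] g 0.237 40.0
z25.0 23.15 [493.7 134.7  24.9] F [ 0.1 -0.1 -0.4] T [-0.04 -0.09 -0.  ] g 0.237 40.0
z24.5 23.4 [493.7 134.7  24.5] F [-0.1  0.1 -1. ] T [-0.   -0.12 -0.04] g 0.236 40.0
z24.0 23.65 [493.7 134.7  24. ] F [ 0.9 -0.1 -0.5] T [ 0.02 -0.11  0.02] g 0.234 40.0
z23.5 23.9 [493.7 134.7  23.5] F [ 0.8 -0.2 -0.7] T [-0.07 -0.12 -0.02] g 0.236 40.0
z23.0 24.15 [493.8 134.8  23.2] F [-0.6  0.9  1.2] T [-0.1   0.03  0.  ] g 0.235 40.0
z22.5 24.4 [493.8 134.8  23.1] F [-1.2 -0.1  6.3] T [-0.31  0.29 -0.08] g 0.242 40.0
down 24.5 [493.8 134.8  23.1] F [-1.9 -0.5  5.3] T [-0.32  0.35 -0.07] g 0.234 40.0
nose -4 24.92 [496.  127.5  23.2] F [-0.4  2.5  5.1] T [ 0.19 -0.04 -0.02] g 0.236 40.0
(np.float64(-201.98105115332376), np.float64(1.0649177520922244))
nose 4 25.33 [497.4 119.4  23.2] F [0.1 2.4 6. ] T [ 0.3  -0.1  -0.03] g 0.238 40.0
(np.float64(-193.78447344494745), np.float64(1.208722457242697))
nose 12 25.75 [498.6 111.5  23.2] F [0.4 2.6 6.4] T [ 0.3  -0.1  -0.03] g 0.241 40.0
(np.float64(-185.75026373926028), np.float64(1.1976584708280207))
nose 17 26.07 [499.3 106.6  23.2] F [-0.4  2.   7. ] T [ 0.31 -0.07  0.  ] g 0.238 40.0
(np.float64(-180.84719647874505), np.float64(1.1527368702961738))
nose 20 26.32 [499.8 103.8  23.2] F [0.2 2.9 6.1] T [ 0.43 -0.    0.05] g 0.238 40.0
(np.float64(-177.98411736276182), np.float64(1.1361083410309192))
zt 22.5
```

```bash
cat >> h.py <<'E'
def jx(o):
    d=np.array(o['tcp_pos'][:2])-JO;c,s=np.cos(JY),np.sin(JY)
    return d[0]*c+d[1]*s, -d[0]*s+d[1]*c
def avg():
    A=[]
    for _ in range(6):
        robot.hold(.03);o=robot.observe();A.append([*jx(o),o['tcp_pos'][2],*o['contact_force'],*o['wrist_torque']])
    a=np.mean(A,0);c,s=np.cos(JY),np.sin(JY);a[3],a[4]=a[3]*c+a[4]*s,-a[3]*s+a[4]*c
    print(round(o['t'],2),'jx',a[:2].round(2),'z',a[2].round(2),'Fjig',a[3:6].round(2),'T',a[6:].round(2));return a
E
python3 - <<'E'
from h import *
for xc in np.arange(-177,-165.9,1):
    robot.servo_line([*J(xc,-.6),22.6],feed=25); a=avg()
    if abs(a[3:6]).max()>20: break
E
```

```text
26.77 jx [-177.41    0.61] z 23.21 Fjig [-2.34  0.75  6.42] T [ 0.45 -0.25  0.03]
27.22 jx [-176.66    0.5 ] z 23.2 Fjig [-3.28  1.18  5.82] T [ 0.53 -0.14 -0.01]
27.67 jx [-175.79    0.4 ] z 23.21 Fjig [-3.71  0.38  6.42] T [ 0.59 -0.09 -0.02]
28.12 jx [-174.86    0.34] z 23.21 Fjig [-3.98 -0.01  6.27] T [ 0.61 -0.03  0.01]
28.57 jx [-173.88    0.3 ] z 23.21 Fjig [-3.36 -0.09  6.49] T [0.64 0.01 0.01]
29.02 jx [-172.9     0.29] z 23.21 Fjig [-3.6  -0.19  6.36] T [ 0.63 -0.02 -0.01]
29.47 jx [-171.97    0.26] z 23.2 Fjig [-3.85  0.34  6.75] T [0.68 0.02 0.01]
29.92 jx [-171.4     0.28] z 23.22 Fjig [-5.15  0.34  6.11] T [0.84 0.05 0.  ]
30.37 jx [-171.07    0.27] z 23.23 Fjig [-6.5   0.52  6.04] T [1.08 0.11 0.  ]
30.82 jx [-170.78    0.3 ] z 23.27 Fjig [-7.83  0.32  6.65] T [ 1.39  0.17 -0.02]
31.27 jx [-170.26    0.34] z 23.31 Fjig [-8.76  0.1   6.38] T [ 1.56  0.23 -0.01]
31.72 jx [-169.4     0.38] z 23.31 Fjig [-9.21  0.05  6.68] T [1.65 0.24 0.02]
```

```bash
python3 - <<'E'
from h import *
im0=look(["front_rail"],"sA","scene")
tgt=-156.2;xc=-162
while True:
    robot.servo_line([*J(xc,-.9),22.6],feed=25); a=avg()
    if abs(a[3:6]).max()>25: print('STOP');break
    e=tgt-a[0]
    if e<.3: break
    xc+=e*.8 if e<6 else 5
im=look(["front_rail","wedge","rail_mark"],"sB","scene")[0]
look(["front_rail"],"tB","top")
c=lambda i:cv2.resize(i[190:255,295:370,::-1],None,fx=5.3,fy=5.3,interpolation=cv2.INTER_CUBIC)
cv2.imwrite("pics/fin.png",np.hstack([c(im0[0]),c(im)])); st()
E
```

```text
front_rail 0.75 [507.1  40.5  21.4] [332. 224.]
32.33 jx [-1.6495e+02  1.6000e-01] z 23.28 Fjig [-8.05  0.38  5.86] T [1.47 0.1  0.03]
32.88 jx [-1.5981e+02  1.5000e-01] z 23.26 Fjig [-8.18  0.39  5.92] T [1.41 0.08 0.03]
33.34 jx [-157.      0.16] z 23.27 Fjig [-8.43  0.75  5.85] T [1.44 0.11 0.01]
33.79 jx [-1.5669e+02  1.5000e-01] z 23.29 Fjig [-9.2   0.29  6.01] T [ 1.58  0.12 -0.01]
34.24 jx [-156.56    0.16] z 23.31 Fjig [-9.18  0.14  6.1 ] T [1.7  0.17 0.01]
34.69 jx [-1.5641e+02  1.5000e-01] z 23.31 Fjig [-9.64  0.31  6.5 ] T [1.76 0.21 0.01]
front_rail 0.7 [510.4  41.5  26.1] [331. 222.]
wedge 0.87 [435.5 351.    3.2] [305. 293.]
wedge 0.68 [510.6  55.3  13.6] [329. 228.]
rail_mark 0.84 [507.4  38.8  11.8] [333. 226.]
rail_mark 0.6 [509.9  54.4  15.6] [330. 227.]
 34.99 [502.2  82.3  23.3] F [-1.4  9.4  5.8] T [ 1.82  0.22 -0.01] g 0.237 40.0
```

View pics/fin.png

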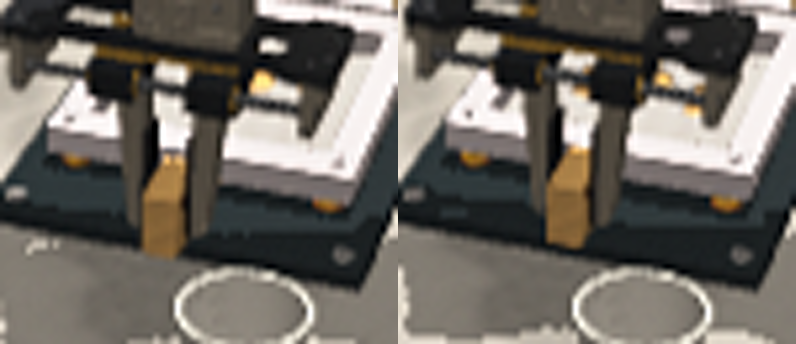

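Both crops show the wedge nose under the middle of the rail, the rail slightly higher in the right crop, and the cup unmoved. I'll measure the lift by sub-pixel image shift at the rail's free ends.

```bash
python3 - <<'E'
from h import *
ci=viewer.camera_info("scene");K,R,t=(np.array(ci[k]) for k in('camera_matrix','R','t'))
A=cv2.imread("pics/sA.png",0).astype(np.float32);B=cv2.imread("pics/sB.png",0).astype(np.float32)
def pj(x,y,z):
    p=K@(R@np.array([*J(x,y),z])+t);return p[:2]/p[2]
for y in(-90,-70,-55,65,80,90):
    u=pj(-112,y,36);v=pj(-112,y,39);c=np.round(u).astype(int)
    a,b=(cv2.GaussianBlur(I,(0,0),.6)[c[1]-7:c[1]+8,c[0]-5:c[0]+6] for I in(A,B))
    from scipy.optimize import minimize_scalar
    from scipy.ndimage import shift
    f=lambda s:((shift(a,(s,0),order=3,mode='nearest')-b)[3:-3]**2).mean()
    s=minimize_scalar(f,bounds=(-3,2),method='bounded')
    print(y,c,'dv per 3mm',(v-u).round(2),'shift',round(s.x,2),round(s.fun,1),f(0).round(1),'lift change mm',round(3*s.x/(v-u)[1],2))
E
```

```text
-90 [360 224] dv per 3mm [ 0.05 -0.83] shift -0.7 51.3 388.5 lift change mm 2.52
-70 [354 223] dv per 3mm [ 0.05 -0.82] shift -0.74 38.6 583.5 lift change mm 2.69
-55 [349 222] dv per 3mm [ 0.04 -0.82] shift -0.74 39.9 620.5 lift change mm 2.69
65 [313 216] dv per 3mm [ 0.   -0.81] shift -0.67 970.4 1408.0 lift change mm 2.48
80 [308 215] dv per 3mm [-0.   -0.81] shift -0.65 77.9 466.1 lift change mm 2.41
90 [305 215] dv per 3mm [-0.01 -0.81] shift -0.57 116.5 354.0 lift change mm 2.12
```

The measured lift is about 2.6 mm since the previous step, plus about 0.3 mm before it, so roughly 3 mm and even on both sides. Handing in.

```bash
python3 - <<'E'
from h import *
robot.hold(.3);avg();print(robot.job_done());st()
E
```

```text
35.49 jx [-156.41    0.16] z 23.32 Fjig [-9.97  0.06  5.86] T [1.75 0.19 0.01]
the job is handed in; nothing more can be done
None
the job is handed in; nothing more can be done
```

The job is handed in at about 35.5 s, with no verdict returned: the dial is at the red index and released, and the still-gripped wooden wedge holds the front rail up by an estimated 3 mm.

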